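# Sort the tubing clamps left on the lab bench

## Task

Two steel tubing clamps were left on the laboratory bench. Put the one that is ratcheted shut into the red tray and the one whose jaws are open into the white tray, each lying flat on the tray's floor, the same way up as now. Leave the jaws as they are: do not squeeze the open one shut or force the shut one.

Things in the scene. Friction and masses are not known exactly. Their poses are not given: they have to be found in the camera images.
- clamp_a_hub (a point): Steel scissor-like tubing clamp, 157 mm long, 90 g, lying flat, shut or open: see its jaw angle. Point: centre of its round hinge hub, 22 mm across, 15 mm high, best pinched across; 7.5 mm above what it lies on. x: along one half, hub to jaw tip (jaws 54 mm ahead, finger rings 105 mm behind; bars 7 mm wide, 9 high); z up. Other half is turned clockwise (from above) by the jaw angle, midline by half of it.
- clamp_b_hub (a point): Steel scissor-like tubing clamp, 157 mm long, 90 g, lying flat, shut or open: see its jaw angle. Point: centre of its round hinge hub, 22 mm across, 15 mm high, best pinched across; 7.5 mm above what it lies on. x: along one half, hub to jaw tip (jaws 54 mm ahead, finger rings 105 mm behind; bars 7 mm wide, 9 high); z up. Other half is turned clockwise (from above) by the jaw angle, midline by half of it.
- clamp_a_jaw (a joint): Jaw angle of clamp_a, rad. Under 0.05: ratcheted shut (jaws together, rings close, 57 mm over both, ratchet tabs overlapping), locked. 0.45 to 0.62: open (jaws and handles spread in an X, tabs apart), held by friction, closes if handles are squeezed at about 3 N.
- clamp_b_jaw (a joint): Jaw angle of clamp_b, rad. Under 0.05: ratcheted shut (jaws together, rings close, 57 mm over both, ratchet tabs overlapping), locked. 0.45 to 0.62: open (jaws and handles spread in an X, tabs apart), held by friction, closes if handles are squeezed at about 3 N.
- red_tray_in (a point): Red plastic open tray, fixed, 280 mm (x) by 200 mm (y) outside, walls 5 mm, rim 24 mm above the bench. Point: centre of its inner floor, 5 mm above the bench; x along its long side, z up. A clamp laid along x, either way round, with its hub at the centre lies flat in it.
- white_tray_in (a point): White plastic open tray, fixed, 280 mm (x) by 200 mm (y) outside, walls 5 mm, rim 24 mm above the bench. Point: centre of its inner floor, 5 mm above the bench; x along its long side, z up. A clamp laid along x, either way round, with its hub at the centre lies flat in it.
Mind the look-alikes: they are no part of the job. Leave any brown or turquoise look-alike of the part that bears clamp_a_hub alone.

How it is judged:
By the outcome, as a careful person would: the job done as asked, in the order asked, and still so for the second after the job is handed in, with the robot touching nothing.
It also fails if it takes over 56 s, if anything falls off the work surface, if the arm or the gripper's body presses on something with over 40 N, if the wrist force passes 120 N, or if a joint passes its speed limit or range.

## Robot

A 7-joint arm with a two-finger parallel gripper is mounted at the origin on the work surface. World frame = base frame: x ahead of the robot, y to its left, z up, the work surface at z = 0. Lengths are in m, angles in degrees, forces in N, time in s.
With the tool pointing down it reaches from about 0.4 to 0.875 m from the base axis. Payload 6.5 kg.
Tool frame: the origin (TCP) lies on the centre line of the jaws, within the pads' length; the fingertips stand 19 mm ahead of it and the grasp point (between the pads) is the TCP; z points along the fingers, y is the line along which they close (so a half turn about z gives the same grasp; the last joint's range is limited). The gripper opens to 85 mm and grips with 20 to 120 N. Pads are 22 mm wide; open, the fingers measure 114 mm over their backs; the gripper's body (76 mm by 85 mm) begins 54 mm behind the grasp point. The pads swing forward as they close: fully open they stand 13 mm farther back than shut.
Start: joints at [62.899, 30.733, -0.252, 88.115, 0.149, 61.152, -4.079], TCP at [0.257, -0.597, 0.25] pointing down, gripper open.
Joint ranges: [-154.64, 154.64], [-21.42, 123.67], [-72.66, 72.17], [13.99, 137.28], [-74.86, 254.86], [10.95, 109.41], [-158.01, 158.01]. Speed limits (degrees/s): [136.94, 136.94, 180, 180, 180, 180, 180].

## Interface

Orientations are given as a 3x3 rotation matrix whose columns are the frame's x, y, z axes.
In Python, from plant import * gives the robot as it stands.
- The arm moves only by the tool step_arm, never from a script. Its argument "targets" is a list that holds one entry, the list of rows, each a list of 7 numbers: the turn, a rotation vector about the tool's x, y, z as a fraction of full scale, then the shift along the tool's x, y, z as a fraction of full scale, then the closure, from 0 (fully open) to 1 (shut). A call has 1 to 10 rows; each row is the pose to reach, as a shift and turn from the pose commanded when the call began, along the tool's axes at that moment, turning the shorter way round; what a row does not reach only later rows make up. Full scale, the value 1, is 40 cm for a shift and pi rad for a turn. A row lasts 1/8 s, in which the tool goes at most 62.5 mm and 10.7 degrees, less where a joint would pass 70% of its speed; a pose out of reach is approached as far as the arm can. A call with a number of a shift or a turn outside -1 to 1 is refused whole. A call with a gripper value outside its range is refused whole. The fingers move at their own pace and stop on an object; "grip_force" is the grip in N (left out, the last holds). Time passes only in rows, so rows that repeat a pose let the fingers close. It gives the time, the measured TCP pose, the force, the opening and the grip force at its end, in the units of the state.
- state(): the state, without advancing time (a new reading comes with each control period).
- capture(name): name is "side" or "top"; returns a dict with "img" (400x640x3 uint8, red, green, blue), "mtx" (3x3 intrinsics, pixels), "origin" and "attitude" of the camera in the world. Camera axes: x right, y down, z forward; pixel columns grow to the right and rows downward; lengths in m; the calibration is good to about 2 mm. A picture is of the moment at which its call begins. There is no depth.
- job_done(): hands the job in; it is judged then, once.
The state is a dict: "time": time; "joint_pos": joint angles; "qd": joint speeds; "joint_efforts": joint torques, N m; "ee_pos": TCP position; "eef_rot": TCP orientation; "ft_force": force on the tool from outside, world axes, zero at the start; "ft_torque": the same for the moment, N m; "gripper_width": opening from 0.0 (shut) to 1.0 (fully open); "grip_force": force on a finger pad.
Only numpy, scipy, OpenCV 4.12 (cv2) and the standard library are available. Lean on these libraries where they do the work, as an engineer would, in place of code of your own. Each camera call takes 0.05 s, during which the arm holds its last target. There are 200 camera calls.

## Working session

There is one attempt and no reset: what is moved stays moved. The work goes in short steps, Python scripts to look and compute and a tool call to move; the robot and the scene stay as the last step left them, time stands still between calls to the robot, and variables do not carry over. Pictures are saved under pics/ and viewed, at most 10 in all, crops included, and the job is handed in when it is done.

Besides the shell and the picture viewer there is one more tool, called in YAML: its name, and indented under it one key for each argument. step_arm: Moves the arm, as the interface text tells. Its arguments: {"type":"object","properties":{"targets":{"type":"array"},"grip_force":{"type":"number"}},"required":["targets"]}

```bash
mkdir -p pics; ls
python3 - <<'E'
from plant import *
import cv2
for n in("top","side"):
    c=capture(n);cv2.imwrite(f"pics/{n}0.png",c["img"][:,:,::-1]);print(n,c["mtx"],c["origin"],c["attitude"])
s=state();print(s)
E
```

```text
pics
top [[374.71483735   0.         321.56511297]
 [  0.         374.71483735 193.33382311]
 [  0.           0.           1.        ]] [ 0.26352828 -0.03253195  1.05293117] [[ 0.01678708 -0.98760111  0.15608408]
 [-0.99980881 -0.01814593 -0.00728502]
 [ 0.01002698 -0.15593195 -0.98771691]]
side [[513.84751234   0.         315.63137455]
 [  0.         513.84751234 195.8917418 ]
 [  0.           0.           1.        ]] [0.03466074 1.00441322 1.27333673] [[-0.93627989 -0.2526691   0.2440047 ]
 [-0.35105649  0.69645874 -0.62586305]
 [-0.01180295 -0.67164242 -0.74078144]]
{'time': 0.1, 'joint_pos': array([62.90072152, 30.77422912, -0.25424261, 88.16478046,  0.14952908,
       61.15281008, -4.08078055]), 'qd': array([-0.03006905, -0.12542823,  0.05759723, -0.25868259, -0.03859508,
        0.0499511 ,  0.03905999]), 'joint_efforts': array([ 3.47669862e-03, -5.84567785e+01,  1.05265025e+00, -2.59776002e+01,
        1.27632060e-02,  4.56957350e-03, -2.73407937e-05]), 'ee_pos': array([ 0.25694073, -0.59646899,  0.24949031]), 'eef_rot': array([[ 9.18382162e-01,  3.95693880e-01, -7.46596462e-04],
       [ 3.95694564e-01, -9.18381086e-01,  1.41157765e-03],
       [-1.27107432e-04, -1.59179190e-03, -9.99998725e-01]]), 'ft_force': array([ 0.73358931,  0.02372107, -0.65385789]), 'ft_torque': array([ 0.00152401, -0.02575433, -0.07085615]), 'grip_force': 0.0, 'gripper_width': 1.0015751140533535}
```

View pics/top0.png

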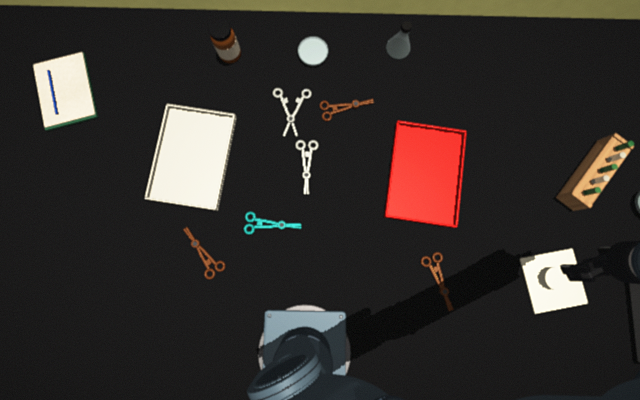

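View pics/side0.png

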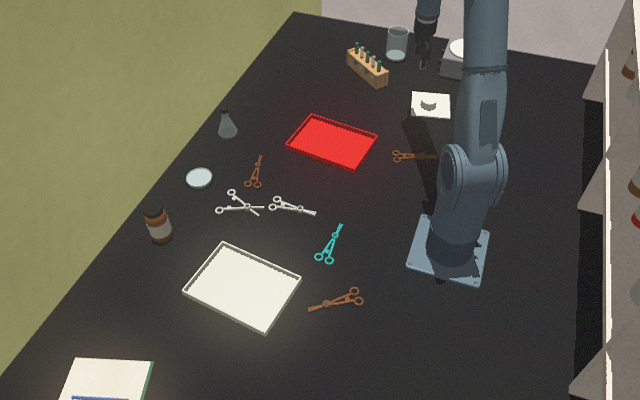

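The two steel (white-grey) clamps in the top view are an open one with its hub near (291,118) and a shut one with its hub near (306,174). The brown ones at (347,107), (205,253), (437,280) and the turquoise one at (272,224) are look-alikes to leave alone. The white tray is near (190,157) and the red tray near (427,174). I'll confirm with an enlarged crop.

```bash
cat > h.py <<'E'
import numpy as np
from plant import *
import cv2
def px(c,u,v,z):
    d=np.array(c["attitude"])@np.linalg.solve(np.array(c["mtx"]),[u,v,1.]);o=np.array(c["origin"])
    return (o+d*(z-o[2])/d[2])
def crop(n,x0,y0,w,h,k,name):
    c=capture(n);i=c["img"][y0:y0+h,x0:x0+w,::-1]
    cv2.imwrite("pics/"+name,cv2.resize(i,None,fx=k,fy=k,interpolation=cv2.INTER_CUBIC));return c
E
python3 - <<'E'
from h import *
c=crop("top",255,80,100,120,5,"c1.png")
def s(a): return np.round(a,4)
for n,u,v,z in[("open hub",291,118,.012),("shut hub",306,174,.012)]: print(n,s(px(c,u,v,z)))
img=c["img"].astype(int)
R,G,B=img[...,0],img[...,1],img[...,2]
red=(R>120)&(G<90)&(B<90)
wh=(R>150)&(G>150)&(B>140); wh[:, :130]=0; wh[:,245:]=0; wh[:95]=0
for n,m in(("red",red),("white",wh)):
    cs,_=cv2.findContours(m.astype(np.uint8),cv2.RETR_EXTERNAL,cv2.CHAIN_APPROX_NONE)
    k=max(cs,key=cv2.contourArea)[:,0]
    P=np.array([px(c,u,v,.024)[:2] for u,v in k],np.float32)
    print(n,cv2.minAreaRect(P), [s(px(c,*q,.024)) for q in cv2.boxPoints(cv2.minAreaRect(k))])
E
```

```text
open hub [0.6477 0.0522 0.012 ]
shut hub [0.4827 0.0048 0.012 ]
red ((0.49098503589630127, -0.33332759141921997), (0.20289914309978485, 0.2830184996128082), 82.29631805419922) [array([ 0.3597, -0.2132,  0.024 ]), array([ 0.6445, -0.2517,  0.024 ]), array([ 0.621 , -0.4615,  0.024 ]), array([ 0.3378, -0.4143,  0.024 ])]
white ((0.5283967852592468, 0.33119672536849976), (0.20125964283943176, 0.2806437611579895), 82.18569946289062) [array([0.404 , 0.4494, 0.024 ]), array([0.6918, 0.4187, 0.024 ]), array([0.6532, 0.2125, 0.024 ]), array([0.3681, 0.2516, 0.024 ])]
```

View pics/c1.png

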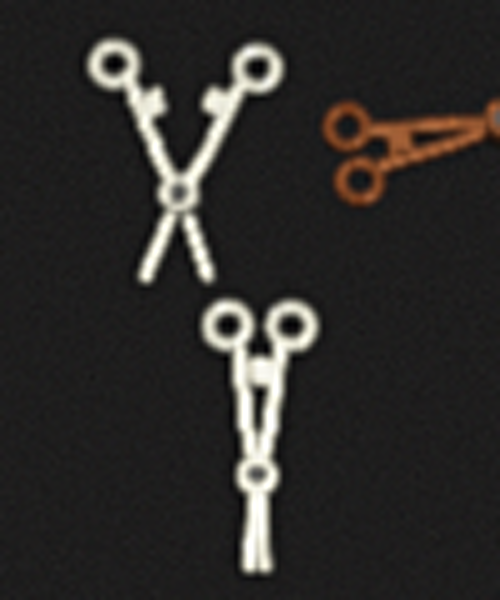

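The crop confirms it. The open one has spread handles and jaws with separated tabs (hub at crop (178,193)). The shut one has its jaws together and tabs overlapping (hub at crop (257,474)). Both are uncoloured steel.

```bash
cat >> h.py <<'E'
from scipy.spatial.transform import Rotation as Rn
def row(xyz,yaw):
    "fractions from the present pose to TCP xyz, tool down, tool x at yaw deg (world)"
    s=state();R=np.array(s["eef_rot"]);p=np.array(s["ee_pos"])
    out=[]
    for y in(yaw,yaw+180):
        a=np.radians(y);T=np.array([[np.cos(a),np.sin(a),0],[np.sin(a),-np.cos(a),0],[0,0,-1]])
        rv=Rn.from_matrix(R.T@T).as_rotvec();out.append(rv)
    rv=min(out,key=np.linalg.norm)
    print("row",np.round(np.r_[rv/np.pi,R.T@(np.array(xyz)-p)/.4],4),"deg",np.round(np.degrees(rv),1),"q",np.round(s["joint_pos"],1),"t",s["time"])
E
python3 - <<'E'
from h import *
c=capture("top")
f=lambda x,y,z:px(c,255+(x+.5)/5-.5,80+(y+.5)/5-.5,z)
for n,h,r1,r2,j1,j2 in(("shut",(257,474),(227,325),(291,325),(249,568),(265,568)),("open",(178,193),(114,64),(257,68),(146,278),(208,278))):
    H=f(*h,.014);r=[f(*q,.008) for q in(r1,r2)];j=[f(*q,.008) for q in(j1,j2)]
    d=sum(j)/2-sum(r)/2
    print(n,H.round(4),"yaw",np.degrees(np.arctan2(d[1],d[0])),"ringdist",[np.linalg.norm((q-H)[:2]) for q in r+j],"sep",np.linalg.norm(r[0]-r[1]))
# second view check of hubs
s=capture("side");o=np.array(s["origin"]);A=np.array(s["attitude"])
for P in((*f(257,474,.014)[:2],.014),(*f(178,193,.014)[:2],.014),(.491,-.333,.005),(.528,.331,.005)):
    q=np.array(s["mtx"])@A.T@(np.array(P)-o);print("side px",(q[:2]/q[2]).round(1))
row((.483,.005,.15),0)
E
```

```text
shut [0.4811 0.0047 0.014 ] yaw -179.13392231998426 ringdist [np.float64(0.09064387877103643), np.float64(0.090910235274032), np.float64(0.053072989421547416), np.float64(0.05308537023511222)] sep 0.036866636292092615
open [0.6463 0.0543 0.014 ] yaw 179.49975547693515 ringdist [np.float64(0.09043250768926632), np.float64(0.09128396474437396), np.float64(0.05251692569849588), np.float64(0.052156034911243696)] sep 0.08423665093051139
side px [299.5 207.2]
side px [246.9 205. ]
side px [331.2 142.8]
side px [242.6 285.5]
row [-2.0000e-04  1.0000e-04  1.2950e-01  1.1140e+00 -1.1578e+00  2.5060e-01] deg [-0.   0.  23.3] q [62.9 30.8 -0.3 88.1  0.1 61.2 -4.1] t 0.25
```

step_arm:
  targets:
    - [[0, 0, 0.06, 0.55, -0.58, 0, 0.2], [0, 0, 0.06, 0.55, -0.58, 0, 0.2], [0, 0, 0.06, 0.55, -0.58, 0, 0.2], [0, 0, 0.06, 0.55, -0.58, 0, 0.2], [0, 0, 0.06, 0.55, -0.58, 0, 0.2], [0, 0, 0.06, 0.55, -0.58, 0, 0.2], [0, 0, 0.06, 0.55, -0.58, 0, 0.2], [0, 0, 0.06, 0.55, -0.58, 0, 0.2]]
  grip_force: 50

```text
time: 1.25
ee_pos: [0.3667, -0.2985, 0.2503]
eef_rot: [[0.977, 0.214, -0.0], [0.214, -0.977, -0.001], [-0.0, 0.001, -1.0]]
ft_force: [0.4, 0.4, 0.9]
gripper_width: 0.801
grip_force: 0.0
```

```bash
python3 -c "
from h import *
row((.481,.005,.12),0)"
```

```text
row [ 2.000e-04  1.000e-04  6.860e-02  4.415e-01 -6.803e-01  3.251e-01] deg [ 0.   0.  12.4] q [ 37.6  13.6  -4.6 114.    1.4  52.5 -45.3] t 1.25
```

step_arm:
  targets:
    - [[0, 0, 0.0686, 0.4415, -0.68, 0.325, 0.3], [0, 0, 0.0686, 0.4415, -0.68, 0.325, 0.3], [0, 0, 0.0686, 0.4415, -0.68, 0.325, 0.3], [0, 0, 0.0686, 0.4415, -0.68, 0.325, 0.3], [0, 0, 0.0686, 0.4415, -0.68, 0.325, 0.3], [0, 0, 0.0686, 0.4415, -0.68, 0.325, 0.3], [0, 0, 0.0686, 0.4415, -0.68, 0.325, 0.3], [0, 0, 0.0686, 0.4415, -0.68, 0.325, 0.3], [0, 0, 0.0686, 0.4415, -0.68, 0.325, 0.3]]

```text
time: 2.38
ee_pos: [0.481, 0.0048, 0.1206]
eef_rot: [[1.0, -0.001, 0.0], [-0.001, -1.0, -0.001], [0.0, 0.001, -1.0]]
ft_force: [0.1, -0.2, 0.7]
gripper_width: 0.698
grip_force: 0.0
```

```bash
python3 -c "
from h import *
row((.481,.005,.022),1)
crop('side',220,130,160,120,5,'s1.png')"
```

```text
row [ 3.000e-04 -1.000e-04 -5.800e-03 -0.000e+00 -7.000e-04  2.465e-01] deg [ 0.1 -0.  -1. ] q [   2.2   26.5  -10.   118.3    7.7   35.9 -103. ] t 2.375
```

View pics/s1.png

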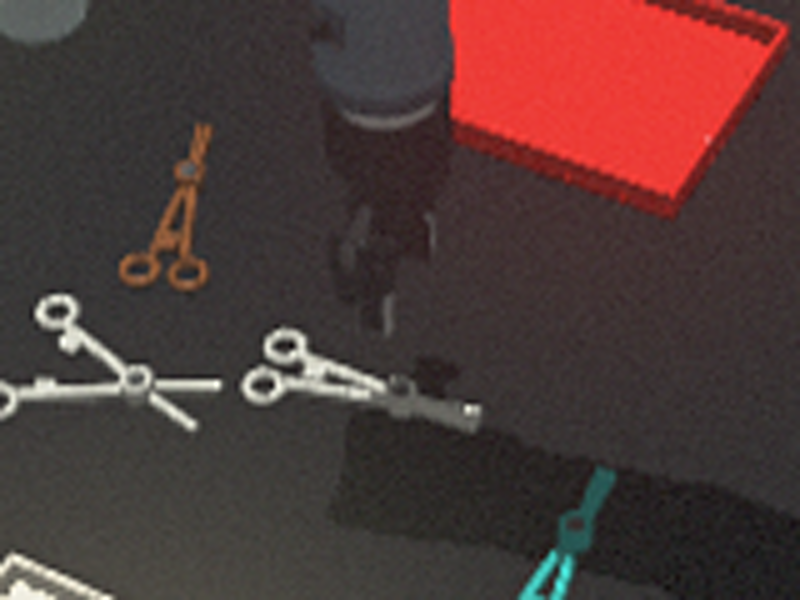

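The side view shows the open gripper hovering over the shut clamp's hub (crop ~(400,390)), with the fingers clear of everything else. Descending.

step_arm:
  targets:
    - [[0, 0, -0.006, 0, -0.0005, 0.08, 0.3], [0, 0, -0.006, 0, -0.0005, 0.16, 0.3], [0, 0, -0.006, 0, -0.0005, 0.21, 0.3], [0, 0, -0.006, 0, -0.0005, 0.235, 0.3], [0, 0, -0.006, 0, -0.0005, 0.246, 0.3], [0, 0, -0.006, 0, -0.0005, 0.246, 0.3], [0, 0, -0.006, 0, -0.0005, 0.246, 0.55]]

```text
time: 3.3
ee_pos: [0.4814, 0.0071, 0.0225]
eef_rot: [[1.0, 0.022, 0.001], [0.022, -1.0, 0.0], [0.001, -0.0, -1.0]]
ft_force: [0.3, 0.5, 0.2]
gripper_width: 0.502
grip_force: 0.0
```

step_arm:
  targets:
    - [[0, 0, 0, 0, 0, 0, 0.7], [0, 0, 0, 0, 0, 0, 0.85], [0, 0, 0, 0, 0, 0, 1], [0, 0, 0, 0, 0, 0, 1], [0, 0, 0, 0, 0, 0, 1], [0, 0, 0, 0, 0, 0, 1]]

```text
time: 4.05
ee_pos: [0.4812, 0.0072, 0.0225]
eef_rot: [[1.0, 0.022, 0.001], [0.022, -1.0, -0.0], [0.001, 0.0, -1.0]]
ft_force: [-1.9, -0.8, 7.4]
gripper_width: 0.229
grip_force: 48.6
```

step_arm:
  targets:
    - [[0, 0, 0, 0, 0, -0.02, 1], [0, 0, 0, 0, 0, -0.06, 1], [0, 0, 0, 0, 0, -0.12, 1], [0, 0, 0, 0, 0, -0.2, 1], [0, 0, 0, 0, 0, -0.25, 1], [0, 0, 0, 0, 0, -0.25, 1]]

```text
time: 4.8
ee_pos: [0.4822, 0.0071, 0.1239]
eef_rot: [[1.0, 0.021, 0.004], [0.021, -1.0, 0.0], [0.004, -0.0, -1.0]]
ft_force: [1.3, -0.5, -1.6]
gripper_width: 0.227
grip_force: 48.9
```

```bash
python3 -c "
from h import *
s=state();print(s['ee_pos'],s['gripper_width'],s['grip_force'],s['ft_force'],s['ft_torque'])
row((.491,-.333,.12),-7.7)
crop('side',220,100,160,120,5,'s2.png')"
```

```text
[0.48217359 0.00713535 0.12388238] 0.22706409350284776 48.915889263153076 [ 1.27123646 -0.47246869 -1.60731989] [0.0036098  0.0687559  0.01040152]
row [-1.000e-04 -1.300e-03  4.960e-02  3.800e-03  8.506e-01  9.700e-03] deg [-0.  -0.2  8.9] q [   2.5   26.2  -10.7  118.1    8.    36.1 -102.3] t 4.8
```

View pics/s2.png

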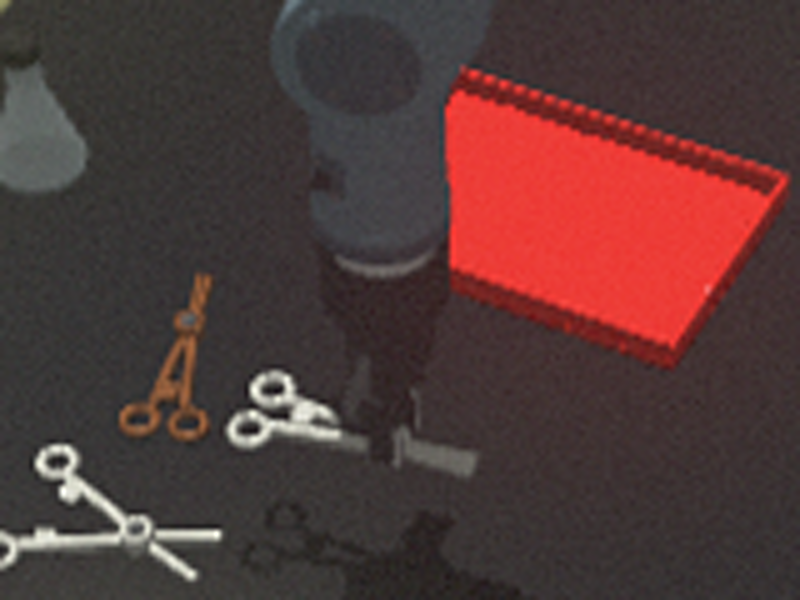

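The clamp is held and hangs level, with its jaws at crop (475,465) and rings at (250,430), clear of the open clamp. Next, over to the red tray.

step_arm:
  targets:
    - [[0, 0, 0.005, 0, 0.08, 0.01, 1], [0, 0, 0.012, 0, 0.2, 0.01, 1], [0, 0, 0.02, 0, 0.33, 0.01, 1], [0, 0, 0.03, 0, 0.47, 0.01, 1], [0, 0, 0.04, 0.002, 0.61, 0.01, 1], [0, 0, 0.045, 0.004, 0.73, 0.01, 1], [0, 0, 0.0496, 0.004, 0.81, 0.01, 1], [0, 0, 0.0496, 0.004, 0.85, 0.01, 1], [0, 0, 0.0496, 0.004, 0.85, 0.01, 1], [0, 0, 0.0496, 0.004, 0.85, 0.01, 1]]

```text
time: 6.1
ee_pos: [0.4901, -0.3305, 0.1175]
eef_rot: [[0.991, -0.131, -0.001], [-0.131, -0.991, 0.002], [-0.001, -0.002, -1.0]]
ft_force: [0.4, -0.4, -0.8]
gripper_width: 0.227
grip_force: 49.0
```

```bash
python3 -c "
from h import *
s=state();print(s['ee_pos'],s['gripper_width'],s['grip_force'])
row((.491,-.333,.029),-7.7)
crop('side',260,90,140,110,5,'s3.png')"
```

```text
[ 0.4901476  -0.3304847   0.11748562] 0.2266887862427038 49.01310682296753
row [-0.0005  0.0003  0.0008  0.0031  0.0063  0.2212] deg [-0.1  0.   0.1] q [ 34.4  35.   -6.4 102.3   5.3  43.1 -72.3] t 6.1
```

View pics/s3.png

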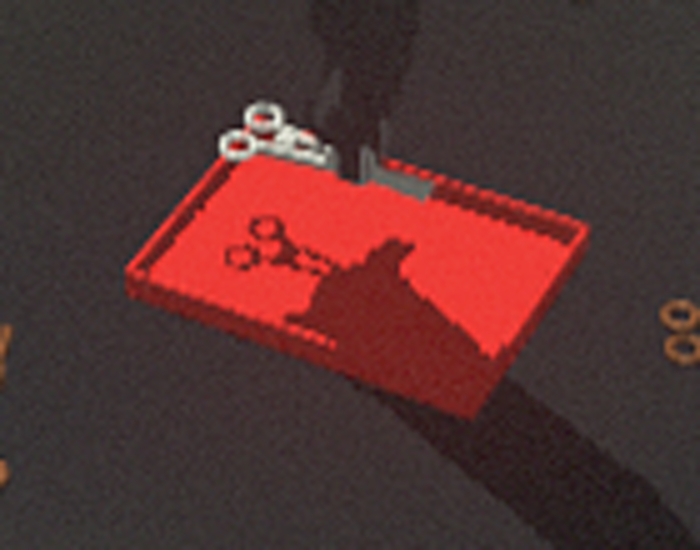

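The clamp hangs level over the red tray along its long side. Lowering to the floor: the TCP was 22.5 mm above the bench at the grasp, so it goes to about 28 mm here.

step_arm:
  targets:
    - [[0, 0, 0.0008, 0.003, 0.006, 0.06, 1], [0, 0, 0.0008, 0.003, 0.006, 0.12, 1], [0, 0, 0.0008, 0.003, 0.006, 0.17, 1], [0, 0, 0.0008, 0.003, 0.006, 0.2, 1], [0, 0, 0.0008, 0.003, 0.006, 0.215, 1], [0, 0, 0.0008, 0.003, 0.006, 0.223, 1], [0, 0, 0.0008, 0.003, 0.006, 0.2235, 1], [0, 0, 0.0008, 0.003, 0.006, 0.2235, 1]]

```text
time: 7.15
ee_pos: [0.4911, -0.3355, 0.029]
eef_rot: [[0.991, -0.136, 0.001], [-0.136, -0.991, -0.001], [0.001, 0.0, -1.0]]
ft_force: [0.1, -0.3, -1.0]
gripper_width: 0.227
grip_force: 49.0
```

step_arm:
  targets:
    - [[0, 0, 0, 0, 0, 0.003, 1], [0, 0, 0, 0, 0, 0.003, 1], [0, 0, 0, 0, 0, 0.003, 0.7], [0, 0, 0, 0, 0, 0.003, 0.55], [0, 0, 0, 0, 0, 0.003, 0.4], [0, 0, 0, 0, 0, 0.003, 0.4]]

```text
time: 7.9
ee_pos: [0.4907, -0.3352, 0.0273]
eef_rot: [[0.991, -0.136, -0.0], [-0.136, -0.991, 0.0], [-0.0, -0.0, -1.0]]
ft_force: [0.7, 0.8, -0.3]
gripper_width: 0.598
grip_force: 0.0
```

step_arm:
  targets:
    - [[0, 0, 0, 0, 0, -0.04, 0.4], [0, 0, 0, 0, 0, -0.12, 0.4], [0, 0, 0, 0, 0, -0.25, 0.4], [0, 0, 0, 0, 0, -0.35, 0.4], [0, 0, 0, 0, 0, -0.35, 0.3], [0, 0, 0, 0, 0, -0.35, 0.3]]

```text
time: 8.65
ee_pos: [0.4905, -0.3351, 0.1675]
eef_rot: [[0.991, -0.136, 0.0], [-0.136, -0.991, -0.0], [0.0, 0.0, -1.0]]
ft_force: [0.1, -0.1, 0.5]
gripper_width: 0.703
grip_force: 0.0
```

```bash
python3 -c "
from h import *
row((.6463,.0543,.12),-.5)"
```

```text
row [ 0.     -0.     -0.0407  0.2533 -1.0176  0.1188] deg [ 0.  -0.  -7.3] q [ 35.   31.2  -6.7 100.5   4.6  48.6 -71.7] t 8.65
```

step_arm:
  targets:
    - [[0, 0, -0.04, 0.24, -0.95, 0.06, 0.3], [0, 0, -0.04, 0.24, -0.95, 0.06, 0.3], [0, 0, -0.04, 0.24, -0.95, 0.06, 0.3], [0, 0, -0.04, 0.24, -0.95, 0.06, 0.3], [0, 0, -0.04, 0.24, -0.95, 0.06, 0.3], [0, 0, -0.04, 0.24, -0.95, 0.06, 0.3], [0, 0, -0.04, 0.24, -0.95, 0.06, 0.3], [0, 0, -0.04, 0.24, -0.95, 0.06, 0.3], [0, 0, -0.04, 0.24, -0.95, 0.06, 0.3], [0, 0, -0.04, 0.24, -0.95, 0.06, 0.3]]

```text
time: 9.9
ee_pos: [0.6372, 0.0254, 0.1432]
eef_rot: [[1.0, -0.014, -0.001], [-0.014, -1.0, -0.001], [-0.001, 0.001, -1.0]]
ft_force: [0.0, -0.4, 0.8]
gripper_width: 0.7
grip_force: 0.0
```

```bash
python3 -c "
from h import *
row((.6463,.0543,.07),-.5)
crop('top',365,100,120,140,4,'t4.png')"
```

```text
row [ 0.0004  0.0002 -0.0017  0.0218 -0.0727  0.1829] deg [ 0.1  0.  -0.3] q [   0.6   37.   -10.    94.1    8.    49.6 -103.4] t 9.9
```

View pics/t4.png

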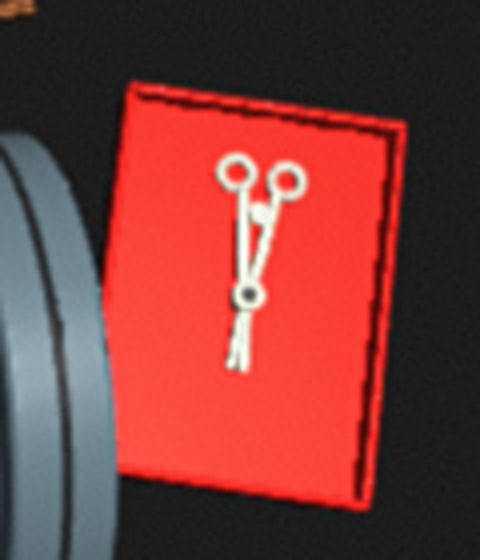

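The shut clamp lies flat and centred in the red tray, with its hub at crop (248,295) and its jaws still together. Moving over the open one.

step_arm:
  targets:
    - [[0, 0, -0.002, 0.022, -0.073, 0.06, 0.3], [0, 0, -0.002, 0.022, -0.073, 0.12, 0.3], [0, 0, -0.002, 0.022, -0.073, 0.183, 0.3], [0, 0, -0.002, 0.022, -0.073, 0.183, 0.3], [0, 0, -0.002, 0.022, -0.073, 0.183, 0.3]]

```text
time: 10.58
ee_pos: [0.6474, 0.0567, 0.0711]
eef_rot: [[1.0, -0.006, 0.001], [-0.006, -1.0, 0.0], [0.001, -0.0, -1.0]]
ft_force: [0.4, 0.4, -0.3]
gripper_width: 0.698
grip_force: 0.0
```

```bash
python3 -c "
from h import *
row((.6463,.0543,.0225),-.5)
crop('side',200,160,120,90,6,'s5.png')"
```

```text
row [-0.     -0.0004  0.001  -0.0029  0.006   0.1216] deg [-0.  -0.1  0.2] q [  -2.6   43.6   -9.3   93.6    9.4   43.4 -106.5] t 10.575
```

View pics/s5.png

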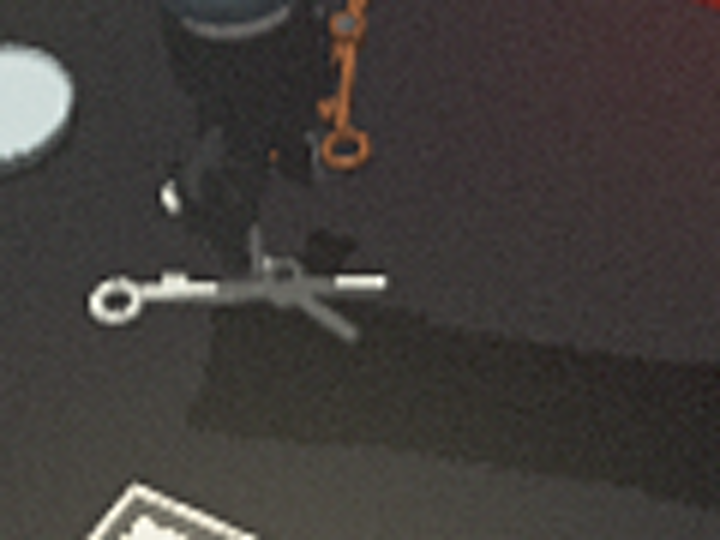

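The open clamp is undisturbed, with its hub at crop (283,272), about pixel (247,205) as predicted. The brown look-alike is well clear of the fingers. Descending and gripping.

step_arm:
  targets:
    - [[0, 0, 0.001, -0.003, 0.006, 0.04, 0.3], [0, 0, 0.001, -0.003, 0.006, 0.08, 0.3], [0, 0, 0.001, -0.003, 0.006, 0.11, 0.3], [0, 0, 0.001, -0.003, 0.006, 0.121, 0.3], [0, 0, 0.001, -0.003, 0.006, 0.121, 0.3], [0, 0, 0.001, -0.003, 0.006, 0.121, 0.4]]

```text
time: 11.38
ee_pos: [0.646, 0.0549, 0.0221]
eef_rot: [[1.0, -0.008, 0.001], [-0.008, -1.0, 0.0], [0.001, -0.0, -1.0]]
ft_force: [0.5, -0.4, -0.3]
gripper_width: 0.596
grip_force: 0.0
```

step_arm:
  targets:
    - [[0, 0, 0, 0, 0, 0, 0.6], [0, 0, 0, 0, 0, 0, 0.7], [0, 0, 0, 0, 0, 0, 0.8], [0, 0, 0, 0, 0, 0, 1], [0, 0, 0, 0, 0, 0, 1], [0, 0, 0, 0, 0, 0, 1]]

```text
time: 12.12
ee_pos: [0.6458, 0.0548, 0.0222]
eef_rot: [[1.0, -0.008, 0.001], [-0.008, -1.0, 0.0], [0.001, -0.0, -1.0]]
ft_force: [-0.4, -1.0, 6.4]
gripper_width: 0.227
grip_force: 48.9
```

step_arm:
  targets:
    - [[0, 0, 0, 0, 0, -0.02, 1], [0, 0, 0, 0, 0, -0.06, 1], [0, 0, 0, 0, 0, -0.12, 1], [0, 0, 0, 0, 0, -0.19, 1], [0, 0, 0, 0, 0, -0.23, 1], [0, 0, 0, 0, 0, -0.25, 1], [0, 0, 0, 0, 0, -0.25, 1]]

```text
time: 13.0
ee_pos: [0.6455, 0.0548, 0.1218]
eef_rot: [[1.0, -0.008, 0.0], [-0.008, -1.0, -0.0], [0.0, 0.0, -1.0]]
ft_force: [0.2, -0.4, -1.0]
gripper_width: 0.23
grip_force: 48.9
```

```bash
python3 -c "
from h import *
s=state();print(s['ee_pos'],s['gripper_width'],s['grip_force'],s['ft_torque'])
row((.5284,.3312,.12),-7.8)"
```

```text
[0.64551802 0.0547899  0.12180775] 0.2295016679423745 48.8961124420166 [ 0.00123211 -0.02771764  0.00087867]
row [ 0.000e+00 -1.000e-04  4.080e-02 -2.982e-01 -6.887e-01  4.500e-03] deg [ 0.  -0.   7.3] q [  -2.    39.5   -9.9   93.1    8.5   48.2 -105.8] t 13.0
```

step_arm:
  targets:
    - [[0, 0, 0.004, -0.03, -0.07, 0.004, 1], [0, 0, 0.01, -0.08, -0.17, 0.004, 1], [0, 0, 0.018, -0.13, -0.29, 0.004, 1], [0, 0, 0.025, -0.18, -0.41, 0.004, 1], [0, 0, 0.032, -0.23, -0.53, 0.004, 1], [0, 0, 0.038, -0.27, -0.62, 0.004, 1], [0, 0, 0.041, -0.298, -0.67, 0.004, 1], [0, 0, 0.041, -0.298, -0.689, 0.004, 1], [0, 0, 0.041, -0.298, -0.689, 0.004, 1], [0, 0, 0.041, -0.298, -0.689, 0.004, 1]]

```text
time: 14.25
ee_pos: [0.5295, 0.3295, 0.1197]
eef_rot: [[0.99, -0.138, 0.0], [-0.138, -0.99, -0.001], [0.0, 0.001, -1.0]]
ft_force: [-0.0, -0.1, -0.3]
gripper_width: 0.23
grip_force: 49.0
```

```bash
python3 -c "
from h import *
s=state();print(s['ee_pos'],s['gripper_width'],s['grip_force'])
row((.5284,.3312,.0277),-7.8)
crop('side',160,200,160,140,4,'s6.png')"
```

```text
[0.52945879 0.3294535  0.11972543] 0.22974649277672193 48.971861600875854
row [ 4.000e-04 -1.000e-04 -9.000e-04 -3.300e-03 -4.300e-03  2.301e-01] deg [ 0.1 -0.  -0.2] q [ -30.    37.6   -8.6   97.1    7.4   46.  -139.9] t 14.25
```

View pics/s6.png

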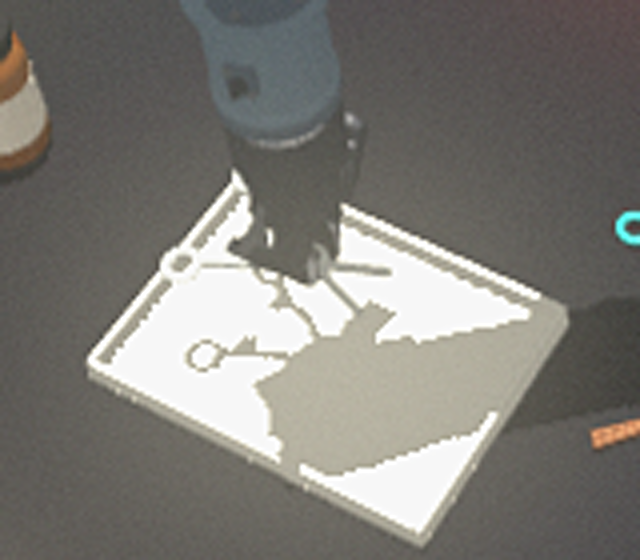

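The open clamp hangs level over the white tray with its jaws still spread (jaw tips at crop (388,270) and (357,313), ring at (183,263)). Lowering.

step_arm:
  targets:
    - [[0, 0, 0, -0.003, -0.004, 0.06, 1], [0, 0, 0, -0.003, -0.004, 0.12, 1], [0, 0, 0, -0.003, -0.004, 0.17, 1], [0, 0, 0, -0.003, -0.004, 0.2, 1], [0, 0, 0, -0.003, -0.004, 0.22, 1], [0, 0, 0, -0.003, -0.004, 0.228, 1], [0, 0, 0, -0.003, -0.004, 0.23, 1], [0, 0, 0, -0.003, -0.004, 0.23, 1], [0, 0, 0, -0.003, -0.004, 0.23, 1]]

```text
time: 15.42
ee_pos: [0.5278, 0.3333, 0.0285]
eef_rot: [[0.991, -0.136, 0.001], [-0.136, -0.991, 0.0], [0.001, -0.0, -1.0]]
ft_force: [1.0, -0.3, -0.6]
gripper_width: 0.222
grip_force: 49.0
```

step_arm:
  targets:
    - [[0, 0, 0, 0, 0, 0.003, 1], [0, 0, 0, 0, 0, 0.003, 1], [0, 0, 0, 0, 0, 0.003, 0.7], [0, 0, 0, 0, 0, 0.003, 0.55], [0, 0, 0, 0, 0, 0.003, 0.45], [0, 0, 0, 0, 0, 0.003, 0.45]]

```text
time: 16.18
ee_pos: [0.5275, 0.3331, 0.0268]
eef_rot: [[0.991, -0.136, -0.0], [-0.136, -0.991, -0.0], [-0.0, 0.0, -1.0]]
ft_force: [-0.2, -1.0, 0.0]
gripper_width: 0.551
grip_force: 0.0
```

step_arm:
  targets:
    - [[0, 0, 0, 0, 0, -0.04, 0.45], [0, 0, 0, 0, 0, -0.12, 0.45], [0, 0, 0, 0, 0, -0.25, 0.45], [0, 0, 0, 0, 0, -0.4, 0.45], [0, 0, 0, 0, 0, -0.4, 0.3], [0, 0, 0, 0.05, 0.25, -0.4, 0.3], [0, 0, 0, 0.1, 0.5, -0.4, 0.3], [0, 0, 0, 0.1, 0.7, -0.4, 0.3], [0, 0, 0, 0.1, 0.7, -0.4, 0.3], [0, 0, 0, 0.1, 0.7, -0.4, 0.3]]

```text
time: 17.42
ee_pos: [0.5282, 0.046, 0.1869]
eef_rot: [[0.99, -0.14, -0.001], [-0.14, -0.99, -0.002], [-0.0, 0.002, -1.0]]
ft_force: [1.6, 0.1, -0.6]
gripper_width: 0.699
grip_force: 0.0
```

Run:
```python
from h import *
a=capture("top")["img"][85:240,130:490,::-1];b=capture("side")["img"][100:345,170:390,::-1]
a=cv2.resize(a,None,fx=2.2,fy=2.2);b=cv2.resize(b,None,fx=1,fy=1)
o=np.zeros((a.shape[0]+b.shape[0],a.shape[1],3),np.uint8);o[:a.shape[0]]=a;o[a.shape[0]:,:b.shape[1]]=b
cv2.imwrite("pics/f.png",o[:600]);print(o.shape,state()["ee_pos"])
```

```text
(586, 792, 3) [0.52847364 0.04479778 0.1868458 ]
```

View pics/f.png

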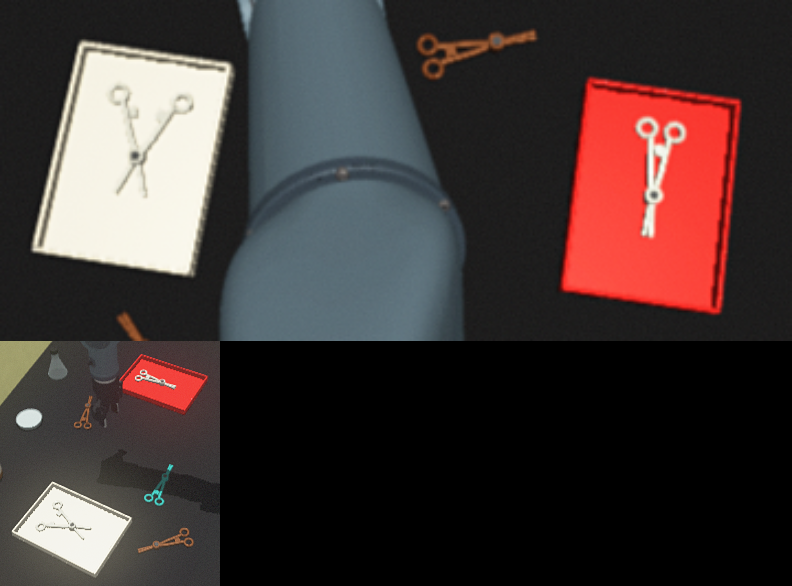

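Both clamps lie flat in their trays: the open one in the white tray (hub at (138,156), still an X) and the shut one in the red tray (hub at (653,195)). The look-alikes haven't moved and the arm is clear, so I'm handing in.

```bash
python3 -c "
from plant import *
print(job_done())"
```

```text
the job is handed in; nothing more can be done
None
```

The job is handed in, with no verdict returned: the last pictures showed the shut clamp flat in the red tray and the open clamp flat in the white tray with its jaws still open, after 17.5 s of the 56 s allowed.

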